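Close the parts jar left loose in the bench rack

ROBOT

A 7-joint arm with a two-finger parallel gripper is mounted at the origin on the work surface. World frame = base frame: x ahead of the robot, y to its left, z up, the work surface at z = 0. Lengths are in m, angles in rad, forces in N, time in s.
With the tool pointing down it reaches from about 0.425 to 1.025 m from the base axis. Payload 9.4 kg.
Tool frame: the origin (TCP) lies at the very end of the fingers, on their centre line; the grasp point (between the pads) lies 19 mm behind it; z points along the fingers, y is the line along which they close (so a half turn about z gives the same grasp; the last joint's range is limited). The gripper opens to 93 mm and grips with 3 to 60 N. Pads are 15 mm wide; open, the fingers measure 128 mm over their backs; the gripper's body (75 mm by 188 mm) begins 65 mm behind the grasp point.
Start: joints at [-1.28, 0.599, -0.003, 1.599, 0.002, 0.943, -0.08], TCP at [0.261, 0.677, 0.219] pointing down, gripper open.
Joint ranges: [-2.57, 2.57], [-0.35, 1.97], [-1.29, 1.29], [0.11, 2.56], [-1.05, 4.19], [0.11, 1.86], [-2.63, 2.63]. Speed limits (rad/s): [2.22, 2.22, 3.01, 3.01, 3.14, 3.14, 3.14].

INTERFACE

Orientations are given as a unit quaternion [x, y, z, w].
In Python, from station import robot gives the robot as it stands.
- The arm moves only by the shell command python3 -m jog 'ROWS' [OPENING]. ROWS is JSON, a list of rows, each a list of 6 numbers: the shift along the tool's x, y, z in cm, then the turn, a rotation vector about the tool's x, y, z in degrees. In form: [[dx, dy, dz, ax, ay, az], ...]. A call has 1 to 10 rows; each row shifts and turns the commanded pose from where the row before left it, along the tool's axes as they then stand; what a row does not reach is not made up. A row lasts 1/8 s, in which the tool goes at most 62.5 mm and 10.7 degrees, less where a joint would pass 70% of its speed; a pose out of reach is approached as far as the arm can. A call with a gripper value outside its range is refused whole. OPENING is the opening, from 0 (shut) to 1 (fully open), set as the call begins (- or left out, the last holds). The fingers move at their own pace and stop on an object; the grip force is fixed at half the most. Time passes only in rows, so rows that do not move let the fingers close. It gives the time, the measured TCP pose, the force, the opening and the grip force at its end, in the units of the state.
- robot.state(): the state, without advancing time (a new reading comes with each control period).
- robot.grab_frame(name): name is "scene" or "top" or "wrist"; returns (picture, depth): 480x640x3 uint8, blue, green, red; 480x640 float32, m along the optical axis (not along the pixel's ray), 0 where there is no reading.
- robot.camera_model(name): a dict with "mtx" (3x3 intrinsics, pixels), "camera_from_world" (4x4, takes a point from world to camera coordinates); the wrist camera has in their place "T_tool_cam" (4x4, takes a point from camera to tool coordinates, whose origin is the TCP and whose axes are the flange's). Camera axes: x right, y up, looking along -z (the intrinsics and any distortion apply to the point x, -y, -z); pixel columns grow to the right and rows downward; lengths in m; the calibration is good to about 2 mm. A picture is of the moment at which its call begins: read the wrist's pose just before it. camera_model takes no time and is no camera call.
- robot.close_job(): hands the job in; it is judged then, once.
Trained networks look in the newest picture that a camera, given by its name, has taken for a name from the list of things; names that differ only in an ending like _2 or _b are one class to them, and where a whole thing is asked for, a point or a joint stands for the part that bears it (a point fixed in the world has none). Each returns a list of dicts, best first, with "score" (0 to 1); they miss things now and then, are a little off and sometimes report something else, mostly with a low value. They report only what shows in the picture. A call takes as long as a camera call.
- robot.masks_of(camera, target): "region" (480x640 bool, what is visible of it) and "at" ([row, column] as shares, 0 to 1, of the picture: columns of its width, rows of its height, amid what is visible of it).
- robot.tip_of(camera, target): "at" ([row, column] as shares, 0 to 1, of the picture: columns of its width, rows of its height: a listed point, or the origin of a listed thing).
The state is a dict: "time": time; "qpos": joint angles; "qd": joint speeds; "joint_torque": joint torques, N m; "position": TCP position; "ee_rot": TCP orientation; "ft_force": force on the tool from outside, world axes, zero at the start; "ft_torque": the same for the moment, N m; "gripper_width": opening from 0.0 (shut) to 1.0 (fully open); "finger_force": force on a finger pad.
Only numpy, scipy, OpenCV 4.12 (cv2) and the standard library are available. Lean on these libraries where they do the work, as an engineer would, in place of code of your own. Each camera call takes 0.05 s, during which the arm holds its last target. There are 200 camera calls.

TASK

The blue-lidded jar of brass standoffs in the slanted rack has been left with its lid loose. Screw the blue lid fully home where it stands in the rack, so that it is snug, then let go; leave the other two jars' lids, the solder spool and the multimeter as they are.

Things in the scene. Friction and masses are not known exactly. Their poses are not given: they have to be found in the camera images.
- blue_lid_top (a point): Centre of the top face of the blue lid, the one to close: a ribbed plastic cylinder 46 mm across, 22 mm high. The point turns and rises with it; its z axis is the screw axis, up out of the jar, 30 degrees from vertical, leaning to the rack's front (robot side). Home, the top is 103 mm along that axis from the rack's sloping floor and 112 mm above the bench, the underside on the jar's shoulder.
- blue_lid (a joint): Turn of the blue lid on its thread, rad: 0 fully home (firm stop), growing as it unscrews, anticlockwise seen from above; clockwise closes. Starts between 1.7 and 2.7. It moves 12 mm along its axis per full turn (1.9 mm per rad), so it starts 3 to 5 mm proud of the others. Thread friction 0.12 N m; stays where it is left; cannot leave the thread (stop at 3.6).
- yellow_lid_top (a point): The same point of the yellow lid (jar of steel screws), same size and tilt; closed, leave alone.
- yellow_lid (a joint): Turn of the yellow lid, as for the blue one; it is home (0) at the start.
- red_lid_top (a point): The same point of the red lid (jar of white nylon spacers), same size and tilt; closed, leave alone.
- red_lid (a joint): Turn of the red lid, as for the blue one; it is home (0) at the start.
- rack: Grey sheet-steel rack screwed to the bench; three square wells hold the jars at a 30 degree slant and stop them turning. Base 150 x 274 mm; walls reach 44 mm (front) and 40 mm (back) up the slant. Origin: on the bench under the middle well; x to its back, y to its left along the row; jars at y = -88, 0 and 88 mm, in any order, leaning to -x.
- solder_spool: Reel of solder wire with black flanges, 64 mm across and 48 mm high, about 0.5 kg, standing on its flange left of the rack (+y). Origin: centre of its underside. Leave alone.
- multimeter: Yellow handheld multimeter lying on its back, 155 x 78 mm and 34 mm high (46 mm at the dial), 0.4 kg, right of the rack (-y). Origin: centre of its underside, x along its length. Leave alone.
- jar_blue: The jar under the blue lid: clear, square, 56 mm wide, its square body 72 mm tall, above it a round shoulder that narrows to 21.5 mm radius under the lid, brass standoffs inside. It is held fast in its well. Origin: on the bench, under the centre of its well; axes as the rack's.

How it is judged:
By the outcome, as a careful person would: the job done as asked, in the order asked, and still so for the second after the job is handed in, with the robot touching nothing.
It also fails if it takes over 48 s, if anything falls off the work surface, if the arm or the gripper's body presses on something with over 40 N, if the wrist force passes 120 N, or if a joint passes its speed limit or range.

## Working session

There is one attempt and no reset: what is moved stays moved. The work goes in short steps, Python scripts to look and compute and a shell command to move; the robot and the scene stay as the last step left them, time stands still between calls to the robot, and variables do not carry over. Pictures are saved under pics/ and viewed, at most 10 in all, crops included, and the job is handed in when it is done.

```bash
mkdir -p pics
cat > h.py <<'E'
import numpy as np, cv2
from station import robot
from scipy.spatial.transform import Rotation as R
def cfw(name,st=None):
    m=robot.camera_model(name)
    if name!="wrist": return np.array(m["mtx"]),np.array(m["camera_from_world"]),m
    T=np.eye(4);T[:3,:3]=R.from_quat(st["ee_rot"]).as_matrix();T[:3,3]=st["position"]
    return np.array(m["mtx"]),np.linalg.inv(T@np.array(m["T_tool_cam"])),m
def world(depth,K,C):
    v,u=np.mgrid[0:480,0:640]
    p=np.stack([(u-K[0,2])/K[0,0]*depth,-(v-K[1,2])/K[1,1]*depth,-depth],-1)
    W=np.linalg.inv(C); return p@W[:3,:3].T+W[:3,3]
E
python3 - <<'E'
from h import *
s=robot.state();print(s)
for n in("scene","top"):
    im,d=robot.grab_frame(n);cv2.imwrite(f"pics/{n}0.png",im)
    K,C,m=cfw(n);print(n,m);P=world(d,K,C)
    for t in("blue_lid_top","yellow_lid_top","red_lid_top"):
        for r in robot.masks_of(n,t)[:2]:
            q=P[r["region"]&(d>0)];print(t,"mask",r["score"],r["at"],r["region"].sum(),np.median(q,0).round(4), np.percentile(q,[2,98],axis=0).round(3).tolist())
        for r in robot.tip_of(n,t)[:2]:
            i=int(r["at"][0]*480);j=int(r["at"][1]*640);print(t,"tip",r["score"],i,j,P[i,j].round(4))
    for t in("solder_spool","multimeter","rack"):
        for r in robot.tip_of(n,t)[:1]+robot.masks_of(n,t)[:1]:
            i=int(r["at"][0]*480);j=int(r["at"][1]*640);print(t,r["score"],i,j,P[i,j].round(4))
print(robot.state()["time"])
E
```

```text
{'time': 0.0, 'qpos': array([-1.27973465,  0.60010802, -0.00254356,  1.6001435 ,  0.00181308,
        0.94289   , -0.07977636]), 'qd': array([ 0.0016913 , -0.00071389, -0.00061585,  0.00067871,  0.00075603,
       -0.00039372, -0.00069098]), 'joint_torque': array([-6.41750485e-04, -7.65074873e+01,  1.49754290e+00, -2.52338183e+01,
       -5.22264722e-02,  1.69937778e-02,  1.29337773e-04]), 'position': array([0.26050025, 0.67605245, 0.21776746]), 'ee_rot': array([ 1.82801997e-01,  9.83149445e-01, -7.70636095e-04, -6.58147955e-05]), 'ft_force': array([-1.27187668,  0.17373653,  0.29182113]), 'ft_torque': array([-0.00872856,  0.05038567, -0.03616891]), 'finger_force': 0.0, 'gripper_width': 0.9983187583976398}
scene {'mtx': array([[546.03764212,   0.        , 311.00460698],
       [  0.        , 546.03764212, 243.64651223],
       [  0.        ,   0.        ,   1.        ]]), 'camera_from_world': array([[-0.07279671,  0.99723871, -0.01468319,  0.01858473],
       [-0.61222307, -0.03305949,  0.78999366,  0.325179  ],
       [ 0.78732684,  0.06649833,  0.61293917, -1.52477515],
       [ 0.
[... 1347 characters left out ...]
0.125]]
blue_lid_top tip 0.83 257 299 [0.6311 0.0442 0.1173]
yellow_lid_top mask 0.87 [0.5185, 0.6111] 489 [ 0.6369 -0.1354  0.1106] [[0.614, -0.158, 0.079], [0.659, -0.114, 0.121]]
yellow_lid_top tip 0.97 254 392 [ 0.6351 -0.1385  0.1129]
red_lid_top mask 0.9 [0.5335, 0.5423] 452 [ 0.6343 -0.0479  0.1111] [[0.615, -0.068, 0.101], [0.656, -0.028, 0.121]]
red_lid_top tip 0.96 256 346 [ 0.6322 -0.0477  0.113 ]
solder_spool 0.64 253 238 [0.6432 0.1722 0.0495]
solder_spool 0.9 251 235 [0.6476 0.1792 0.0448]
multimeter 0.57 240 456 [ 0.6667 -0.293   0.0337]
multimeter 0.62 242 458 [ 0.6622 -0.2969  0.0346]
rack 0.96 236 342 [ 0.6734 -0.0424  0.0897]
rack 0.95 225 339 [ 0.6995 -0.0393  0.0536]
1.3
```

View pics/top0.png

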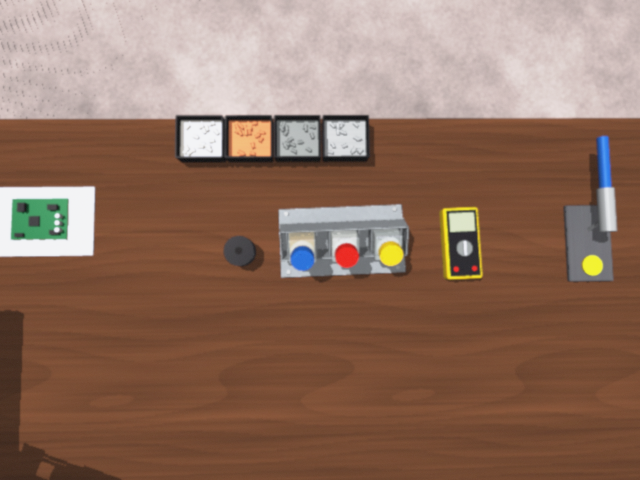

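```bash
python3 -m jog '[[-5.5,-0.8,0,0,0,4.6],[-5.5,-0.8,0,0,0,4.6],[-5.5,-0.8,0,0,0,4.6],[-5.5,-0.8,0,0,0,4.6],[-5.5,-0.8,0,0,0,4.6],[-5.5,-0.8,0,0,0,4.6],[-5.5,-0.8,0,0,0,4.6]]' 1; python3 -c "
from h import *
print(robot.state()['qpos'])"
```

```text
time: 2.17
position: [0.5421, 0.4125, 0.2187]
ee_rot: [0.45, 0.893, 0.0, 0.0]
ft_force: [0.3, 1.3, -0.1]
gripper_width: 0.999
finger_force: 0.0
[-8.30502297e-01  5.48301683e-01  1.50410304e-01  1.71478904e+00
 -1.00978304e-01  8.85542732e-01  4.97029556e-04]
```

The top view shows the blue lid at about (302,258), leftmost in the rack, then red (346,255) and yellow (391,253). The spool is at (239,251) and the multimeter at (462,243), which agrees with the networks.

```bash
python3 -m jog '[[-5.25,-1.26,0,0,0,4.6],[-5.25,-1.26,0,0,0,4.6],[-5.25,-1.26,0,0,0,4.6],[-5.25,-1.26,0,0,0,4.6],[-5.25,-1.26,0,0,0,4.6],[-5.25,-1.26,0,0,0,4.6],[-5.25,-1.26,0,0,0,4.6]]'
python3 -m jog '[[0,0,0,-7.5,0,0],[0,0,0,-7.5,0,0],[0,0,0,-7.5,0,0],[0,0,0,-7.5,0,0],[0,0,0,0,0,0]]'; python3 -c "
from h import *
print(robot.state()['qpos'])
s=robot.state();im,d=robot.grab_frame('wrist');cv2.imwrite('pics/w0.png',im)
K,C,m=cfw('wrist',s);P=world(d,K,C);print(m)
for t in('blue_lid_top','yellow_lid_top','red_lid_top'):
  for r in robot.masks_of('wrist',t)[:2]:
    q=P[r['region']&(d>0)];print(t,r['score'],r['at'],len(q),np.median(q,0).round(4),np.percentile(q,[2,98],axis=0).round(3).tolist())
"
```

```text
time: 3.05
position: [0.6022, 0.0441, 0.2188]
ee_rot: [0.68, 0.734, 0.0, 0.0]
ft_force: [0.5, -0.8, -0.1]
gripper_width: 1.0
finger_force: 0.0
time: 3.68
position: [0.602, 0.0538, 0.2217]
ee_rot: [0.661, 0.72, 0.164, 0.136]
ft_force: [0.2, -0.3, 0.2]
gripper_width: 1.002
finger_force: 0.0
[-0.43198602  0.34171181  0.30779296  2.22485272 -0.51745769  0.18163263
  0.41277155]
{'mtx': array([[334.77789293,   0.        , 316.47690931],
       [  0.        , 334.77789293, 235.95783834],
       [  0.        ,   0.        ,   1.        ]]), 'T_tool_cam': array([[ 3.17411376e-04,  9.53706099e-01,  3.00740047e-01,
         8.63302261e-02],
       [ 9.99999682e-01, -5.22801223e-04,  6.02471941e-04,
        -6.26383247e-04],
       [ 7.31808429e-04,  3.00739761e-01, -9.53705961e-01,
        -1.65872186e-01],
       [ 0.00000000e+00,  0.00000000e+00,  0.00000000e+00,
         1.00000000e+00]])}
blue_lid_top 0.61 [0.5219, 0.4511] 2278 [0.6252 0.0444 0.1154] [[0.607, 0.022, 0.104], [0.646, 0.063, 0.125]]
yellow_lid_top 0.72 [0.8602, 0.4502] 1627 [ 0.633  -0.1277  0.1106] [[0.615, -0.152, 0.096], [0.656, -0.112, 0.121]]
red_lid_top 0.78 [0.7044, 0.4531] 2030 [ 0.631  -0.0396  0.11  ] [[0.611, -0.063, 0.091], [0.658, -0.023, 0.122]]
red_lid_top 0.41 [0.8565, 0.4491] 1666 [ 0.6329 -0.1281  0.1106] [[0.615, -0.153, 0.095], [0.656, -0.112, 0.121]]
```

```bash
cat > fk.py <<'E'
from h import *
from scipy.optimize import least_squares
def fk(q,p):
    b,t,h,L1,L2,T,ox,oy=p
    Z=lambda a:R.from_euler('z',a); Y=lambda a:R.from_euler('y',a)
    A=Z(b+q[0])*Y(q[1]); pos=np.array([ox,oy,h])+A.apply([0,0,L1]); A=A*Z(q[2])*Y(q[3]); pos=pos+A.apply([0,0,L2])
    A=A*Z(q[4])*Y(q[5])*Z(q[6]+t); return pos+A.apply([0,0,T]),A
D=[([-1.27973465,.60010802,-.00254356,1.6001435,.00181308,.94289,-.07977636],[.2605,.67605,.21777],[.182802,.983149,-.00077,-.000066]),
([-.830502297,.548301683,.150410304,1.71478904,-.100978304,.885542732,.0005],[.5421,.4125,.2187],[.45,.893,0,0]),
([-.43198602,.34171181,.30779296,2.22485272,-.51745769,.18163263,.41277155],[.602,.0538,.2217],[.661,.72,.164,.136])]
def fit():
    def res(p):
        o=[]
        for q,x,r in D:
            a,A=fk(q,p); o+=list(a-x)+list((A.inv()*R.from_quat(r)).as_rotvec()*.3)
        return o
    return min((least_squares(res,[b,t,.35,.4,.4,.25,0,0]) for b in(-2.5,2.5,0,1) for t in(-1.6,0,1.6,3.1)),key=lambda s:s.cost)
if __name__=="__main__":
    s=fit();print(s.cost,s.x.round(4).tolist(),s.fun.round(4)); np.save("p.npy",s.x)
E
python3 fk.py
```

```text
0.11787933184013498 [1.3818, 1.6346, -0.7952, -0.2191, -0.4916, -0.8976, 0.8368, 0.7329] [ 5.910e-02  5.100e-03 -6.700e-03 -0.000e+00 -6.000e-04 -3.265e-01
 -8.310e-02  2.400e-03  7.700e-03  1.000e-04 -0.000e+00  1.270e-02
  2.400e-02 -7.500e-03 -9.000e-04 -4.400e-03 -1.393e-01  3.137e-01]
```

```bash
cat > fk.py <<'E'
from h import *
import itertools
from scipy.optimize import least_squares
Z=lambda a:R.from_euler('z',a); Y=lambda a:R.from_euler('y',a)
def fk(q,p,s):
    b,t,h,L1,L2,T,d,e=p
    A=Z(b+s[0]*q[0]); pos=np.array([0,0,h])+A.apply([e,d,0]);A=A*Y(q[1]); pos=pos+A.apply([0,0,L1]); A=A*Z(s[1]*q[2])*Y(q[3]); pos=pos+A.apply([0,0,L2])
    A=A*Z(s[2]*q[4])*Y(q[5])*Z(s[3]*q[6]+t); return pos+A.apply([0,0,T]),A
D=[([-1.27973465,.60010802,-.00254356,1.6001435,.00181308,.94289,-.07977636],[.2605,.67605,.21777],[.182802,.983149,-.00077,-.000066]),
([-.830502297,.548301683,.150410304,1.71478904,-.100978304,.885542732,.0005],[.5421,.4125,.2187],[.45,.893,0,0]),
([-.43198602,.34171181,.30779296,2.22485272,-.51745769,.18163263,.41277155],[.602,.0538,.2217],[.661,.72,.164,.136])]
def fit():
    best=None
    for s in itertools.product((1,-1),repeat=4):
      def res(p):
        o=[]
        for q,x,r in D:
            a,A=fk(q,p,s); o+=list(a-x)+list((A.inv()*R.from_quat(r)).as_rotvec()*.3)
        return o
      for t in(-1.6,0,1.6,3.1):
        f=least_squares(res,[0,t,.35,.4,.4,.25,0,0])
        if best is None or f.cost<best[0].cost: best=(f,s)
    return best
if __name__=="__main__":
    f,s=fit();print(f.cost,s,f.x.round(4).tolist(),f.fun.round(4)); np.savez("p.npz",p=f.x,s=s)
E
python3 fk.py
```

```text
2.193761726188615e-06 (-1, -1, -1, -1) [-0.0039, -4.7158, 0.2625, 0.6701, 0.4423, 0.3368, -0.0536, -0.0139] [-0.0005 -0.0009  0.0006 -0.     -0.     -0.0002  0.0007  0.0009 -0.0009
  0.0002  0.      0.0002 -0.     -0.0003  0.0003  0.0002  0.0007 -0.    ]
```

```bash
cat > ik.py <<'E'
from fk import *
f=np.load("p.npz");P=f["p"];S=f["s"]
lo=np.array([-2.57,-.35,-1.29,.11,-1.05,.11,-2.63]);hi=np.array([2.57,1.97,1.29,2.56,4.19,1.86,2.63])
def solve(x,zax,q3,q0):
    def res(q):
        q=np.r_[q[:2],q3,q[2:],0]; a,A=fk(q,P,S); return np.r_[a-x,.3*(A.apply([0,0,1])-zax)]
    ii=[0,1,3,4,5]; r=least_squares(res,np.clip(q0[ii],lo[ii]+1e-3,hi[ii]-1e-3),bounds=(lo[ii],hi[ii]))
    q=np.r_[r.x[:2],q3,r.x[2:],0]; return r.cost,q
E
python3 - <<'E'
from ik import *
c=np.cos;yaw=np.radians(2)
z=np.array([.5*np.cos(yaw),.5*np.sin(yaw),-.866])
lid=np.array([.629,.0385,.1155])
for name,x in(("pre",lid-.08*z),("grasp",lid+.022*z)):
  print(name)
  for q3 in np.arange(-1.2,1.21,.3):
    for q5 in(-.8,-.3,.3,1.5,2.6,3.1,3.6):
      for g in [np.array([-.2,.4,0,2.1,q5,.3,0])]:
        k,q=solve(x,z,q3,g)
        if k<1e-6: print(q.round(2), "m %.2f"%min((q-lo)[:6].min(),(hi-q)[:6].min()))
s=robot.state();print(s["position"],s["ee_rot"],s["qd"].round(3))
E
```

```text
pre
[ 0.59  0.71 -1.2   2.27  1.68  0.78  0.  ] m 0.09
[ 0.59  0.71 -1.2   2.27  1.68  0.78  0.  ] m 0.09
[ 0.59  0.71 -1.2   2.27  1.68  0.78  0.  ] m 0.09
[ 0.59  0.71 -1.2   2.27  1.68  0.78  0.  ] m 0.09
[ 0.59  0.71 -1.2   2.27  1.68  0.78  0.  ] m 0.09
[ 0.59  0.71 -1.2   2.27  1.68  0.78  0.  ] m 0.09
[ 0.59  0.71 -1.2   2.27  1.68  0.78  0.  ] m 0.09
[ 0.44  0.56 -0.9   2.28  1.72  0.54  0.  ] m 0.28
[ 0.44  0.56 -0.9   2.28  1.72  0.54  0.  ] m 0.28
[ 0.44  0.56 -0.9   2.28  1.72  0.54  0.  ] m 0.28
[ 0.44  0.56 -0.9   2.28  1.72  0.54  0.  ] m 0.28
[ 0.44  0.56 -0.9   2.28  1.72  0.54  0.  ] m 0.28
[ 0.44  0.56 -0.9   2.28  1.72  0.54  0.  ] m 0.28
[ 0.44  0.56 -0.9   2.28  1.72  0.54  0.  ] m 0.28
[ 0.24  0.47 -0.6   2.29  1.8   0.36  0.  ] m 0.25
[ 0.24  0.47 -0.6   2.29  1.8   0.36  0.  ] m 0.25
[ 0.24  0.47 -0.6   2.29  1.8   0.36  0.  ] m 0.25
[ 0.24  0.47 -0.6   2.29  1.8   0.36  0.  ] m 0.25
[ 0.24  0.47 -0.6   2.29  1.8   0.36  0.  ] m 0.25
[ 0.24  0.47 -0.6   2.29  1.8   0.36  0.  ] m 0.25
[ 0.24  0.47 -0.6   2.29  1.8   0.36  0.  ] m 0.25
[ 0.02  0.41 -0.3   2.32 
[... 2727 characters left out ...]
 m 0.17
[-0.19  0.6   0.    2.3   2.87  0.28  0.  ] m 0.17
[-0.39  0.61  0.3   2.32  3.46  0.31  0.  ] m 0.20
[-0.39  0.61  0.3   2.32  3.46  0.31  0.  ] m 0.20
[-0.39  0.61  0.3   2.32  3.46  0.31  0.  ] m 0.20
[-0.39  0.61  0.3   2.32  3.46  0.31  0.  ] m 0.20
[-0.59  0.66  0.6   2.35  3.88  0.42  0.  ] m 0.21
[-0.59  0.66  0.6   2.35  3.88  0.42  0.  ] m 0.21
[-0.59  0.66  0.6   2.35  3.88  0.42  0.  ] m 0.21
[-0.75  0.76  0.9   2.37  4.14  0.61  0.  ] m 0.05
[-0.75  0.76  0.9   2.37  4.14  0.61  0.  ] m 0.05
[-0.75  0.76  0.9   2.37  4.14  0.61  0.  ] m 0.05
[0.60306809 0.0537198  0.22162924] [0.66036593 0.72001347 0.16367058 0.13678222] [ 0.001  0.002  0.001  0.002 -0.025 -0.004  0.025]
```

```bash
cat > sim.py <<'E'
from ik import *
def step(q,x,A,w=1e-3):
    def res(v):
        a,B=fk(v,P,S); return np.r_[(a-x)/.3,(B.inv()*A).as_rotvec(),w*(v-q)]
    return least_squares(res,np.clip(q,lo+1e-3,hi-1e-3),bounds=(lo,hi)).x
def run(q,rows,x=None,A=None):
    if x is None: x,A=fk(q,P,S)
    for r in rows:
        r=np.array(r,float); x=x+A.apply(r[:3]/100); A=A*R.from_rotvec(np.radians(r[3:])); q=step(q,x,A)
    return q,x,A
def plan(qa,qb,n,snap=2):
    """rows following the joint-space line qa->qb"""
    x,A=fk(qa,P,S);out=[]
    for k in range(1,n+1):
        y,B=fk(qa+(qb-qa)*k/n,P,S)
        r=np.r_[A.inv().apply(y-x)*100,np.degrees((A.inv()*B).as_rotvec())]
        r=np.r_[r[:3].round(2),r[3:].round(1)]; out.append(r.tolist()); x=x+A.apply(r[:3]/100);A=A*R.from_rotvec(np.radians(r[3:]))
    return out
E
python3 - <<'E'
from sim import *
q0=np.array(D[0][0]);q,_,_=run(q0,[[-5.5,-.8,0,0,0,4.6]]*7);print(q.round(3),"vs",np.round(D[1][0],3))
q,x,A=run(np.array(D[1][0]),[[-5.25,-1.26,0,0,0,4.6]]*7);print(q.round(3));q,_,_=run(q,[[0,0,0,-7.5,0,0]]*4,x,A);print(q.round(3),"vs",np.round(D[2][0],3))
q0=robot.state()["qpos"];print(q0)
for goal in([.02,.41,-.3,2.32,1.99,.23,1.4],[.24,.47,-.6,2.29,1.8,.36,1.4],[-.21,.39,0,2.34,2.48,.16,1.4]):
    rows=plan(q0,np.array(goal),26);q,x,A=run(q0,rows);print(goal,q.round(2),fk(q,P,S)[0]-x);
    for r in rows[::5]:print(r)
E
```

```text
[-0.832  0.545  0.15   1.719 -0.099  0.886  0.   ] vs [-0.831  0.548  0.15   1.715 -0.101  0.886  0.   ]
[-0.384  0.463  0.312  1.905 -0.192  0.802  0.107]
[-0.507  0.343  0.403  2.276 -1.05   0.11   0.942] vs [-0.432  0.342  0.308  2.225 -0.517  0.182  0.413]
[-0.43078836  0.34292681  0.30664514  2.22272665 -0.51221183  0.18202414
  0.40880247]
[0.02, 0.41, -0.3, 2.32, 1.99, 0.23, 1.4] [-0.06  0.4  -0.19  2.33  2.11  0.19  1.28] [1.94352625e-08 3.39662126e-08 5.79878061e-08]
[-0.26, -0.8, 0.2, 1.0, -0.4, -7.7]
[0.04, -0.6, 0.18, 0.7, -0.1, -7.7]
[0.11, -0.3, 0.15, 0.5, -0.2, -7.7]
[-0.07, -0.1, 0.1, 0.4, -0.5, -7.7]
[-0.35, -0.12, 0.04, 0.7, -0.8, -7.6]
[-0.53, -0.39, -0.03, 1.1, -0.8, -7.6]
[0.24, 0.47, -0.6, 2.29, 1.8, 0.36, 1.4] [ 0.    0.42 -0.28  2.31  2.02  0.22  1.16] [4.69565599e-08 4.48728712e-08 1.16444186e-07]
[-0.01, -1.0, 0.34, 1.3, 0.0, -7.3]
[0.25, -0.7, 0.28, 1.0, 0.2, -7.3]
[0.21, -0.35, 0.2, 0.6, 0.0, -7.3]
[-0.08, -0.19, 0.1, 0.5, -0.5, -7.2]
[-0.42, -0.35, -0.02, 1.0, -0.9, -7.0]
[-0.56, -0.79, -0.17, 1.8, -1.0, -6.8]
[-0.21, 0.39, 0, 2.34, 2.48, 0.16, 1.4] [-0.18  0.39 -0.05  2.34  2.38  0.17  1.5 ] [2.54896348e-09 2.63496624e-08 1.81164047e-08]
[-0.54, -0.7, 0.14, 0.9, -0.9, -8.7]
[-0.17, -0.57, 0.14, 0.8, -0.5, -8.7]
[-0.04, -0.29, 0.12, 0.6, -0.4, -8.8]
[-0.17, -0.07, 0.09, 0.5, -0.6, -8.8]
[-0.42, -0.08, 0.06, 0.6, -0.7, -8.8]
[-0.61, -0.32, 0.03, 0.9, -0.7, -8.8]
```

Run:
```python
from sim import *
q0=robot.state()["qpos"]
rows=plan(q0,np.array([.24,.47,-.6,2.29,1.8,.36,1.4]),26)
for k in range(0,26,2):
    a=np.array(rows[k:k+2]).mean(0);print(k,a.round(2).tolist())
```

```text
0 [0.02, -0.98, 0.33, 1.3, 0.05, -7.3]
2 [0.16, -0.86, 0.32, 1.15, 0.15, -7.35]
4 [0.24, -0.74, 0.29, 1.0, 0.25, -7.3]
6 [0.27, -0.59, 0.26, 0.8, 0.25, -7.3]
8 [0.26, -0.44, 0.23, 0.6, 0.15, -7.35]
10 [0.19, -0.32, 0.2, 0.5, 0.0, -7.25]
12 [0.08, -0.24, 0.16, 0.45, -0.2, -7.3]
14 [-0.04, -0.2, 0.12, 0.5, -0.4, -7.2]
16 [-0.18, -0.2, 0.07, 0.55, -0.6, -7.2]
18 [-0.32, -0.26, 0.02, 0.75, -0.8, -7.1]
20 [-0.44, -0.38, -0.04, 1.05, -0.9, -7.0]
22 [-0.52, -0.54, -0.09, 1.3, -1.0, -6.95]
24 [-0.56, -0.74, -0.16, 1.7, -0.95, -6.85]
```

```bash
python3 -m jog '[[0,-1,0.3,1.3,0,-7.3],[0,-1,0.3,1.3,0,-7.3],[0.2,-0.9,0.3,1.1,0.2,-7.3],[0.2,-0.9,0.3,1.1,0.2,-7.3],[0.2,-0.7,0.3,1,0.2,-7.3],[0.2,-0.7,0.3,1,0.2,-7.3],[0.3,-0.6,0.3,0.8,0.2,-7.3],[0.3,-0.6,0.3,0.8,0.2,-7.3],[0.3,-0.4,0.2,0.6,0.1,-7.3],[0.3,-0.4,0.2,0.6,0.1,-7.3]]'
python3 - <<'E'
from sim import *
s=robot.state();q0=s["qpos"];print(q0.round(3),fk(q0,P,S)[0]-s["position"])
rows=plan(q0,np.array([.24,.47,-.6,2.29,1.8,.36,1.4]),16)
for k in range(0,16,2):
    a=np.array(rows[k:k+2]).mean(0);print(k,a.round(2).tolist())
E
```

```text
time: 5.12
position: [0.5452, 0.0322, 0.1694]
ee_rot: [0.107, 0.984, 0.005, 0.141]
ft_force: [-1.2, 0.0, 0.3]
gripper_width: 0.998
finger_force: 0.0
[-0.331  0.382  0.158  2.276  0.069  0.214  1.096] [-2.69386185e-03  2.34940452e-05  1.18744385e-03]
0 [0.48, -0.36, 0.3, 0.55, 0.6, -7.35]
2 [0.3, -0.26, 0.24, 0.45, 0.25, -7.35]
4 [0.1, -0.22, 0.18, 0.5, -0.1, -7.3]
6 [-0.12, -0.26, 0.11, 0.6, -0.45, -7.2]
8 [-0.34, -0.37, 0.03, 0.85, -0.8, -7.1]
10 [-0.52, -0.55, -0.06, 1.3, -1.0, -7.0]
12 [-0.64, -0.8, -0.15, 1.7, -1.2, -6.8]
14 [-0.68, -1.09, -0.25, 2.2, -1.15, -6.7]
```

```bash
python3 -m jog '[[0.5,-0.4,0.2,0.6,0.6,-7.3],[0.5,-0.4,0.2,0.6,0.6,-7.3],[0.3,-0.3,0.2,0.5,0.3,-7.3],[0.3,-0.3,0.2,0.5,0.3,-7.3],[0.1,-0.2,0.1,0.5,-0.1,-7.3],[0.1,-0.2,0.1,0.5,-0.1,-7.3],[-0.1,-0.3,0.1,0.6,-0.5,-7.2],[-0.1,-0.3,0.1,0.6,-0.5,-7.2],[-0.3,-0.4,0,0.9,-0.8,-7.1],[-0.3,-0.4,0,0.9,-0.8,-7.1]]'
python3 - <<'E'
from sim import *
s=robot.state();q0=s["qpos"];print(q0.round(3),fk(q0,P,S)[0]-s["position"],fk(q0,P,S)[1].apply([0,0,1]))
for g in([.24,.47,-.6,2.29,1.8,.36,1.4],[.02,.41,-.3,2.32,1.99,.23,1.4]):
  rows=plan(q0,np.array(g),10);print(run(q0,rows)[0].round(2))
  for k in range(0,10,2):
    a=np.array(rows[k:k+2]).mean(0);print(k,a.round(2).tolist())
E
```

```text
time: 6.38
position: [0.5466, 0.01, 0.1588]
ee_rot: [-0.491, 0.855, -0.115, 0.124]
ft_force: [0.0, 0.3, 0.2]
gripper_width: 1.0
finger_force: 0.0
[-0.289  0.398  0.105  2.321  0.707  0.149  1.729] [-3.98083781e-03  2.29595552e-05  1.41146178e-03] [ 0.32495097 -0.07563755 -0.94270135]
[ 0.03  0.42 -0.32  2.31  1.97  0.23  1.21]
0 [0.08, 0.28, 0.28, -0.3, 0.1, -4.5]
2 [-0.14, -0.09, 0.14, 0.3, -0.25, -4.4]
4 [-0.33, -0.51, -0.02, 1.1, -0.6, -4.15]
6 [-0.47, -0.97, -0.18, 1.8, -0.8, -3.95]
8 [-0.56, -1.44, -0.38, 2.6, -1.0, -3.65]
[-0.01  0.41 -0.26  2.32  2.02  0.22  1.36]
0 [0.01, -0.15, 0.04, 0.45, -0.15, -5.45]
2 [-0.14, -0.33, -0.0, 0.8, -0.3, -5.45]
4 [-0.28, -0.52, -0.06, 1.15, -0.5, -5.3]
6 [-0.38, -0.75, -0.12, 1.55, -0.65, -5.25]
8 [-0.48, -0.97, -0.18, 1.9, -0.7, -5.2]
```

```bash
python3 -m jog '[[0,-0.1,0,0.4,-0.1,-5.5],[0,-0.1,0,0.4,-0.1,-5.5],[-0.1,-0.3,0,0.8,-0.3,-5.5],[-0.1,-0.3,0,0.8,-0.3,-5.5],[-0.3,-0.5,-0.1,1.1,-0.5,-5.3],[-0.3,-0.5,-0.1,1.1,-0.5,-5.3],[-0.4,-0.7,-0.1,1.5,-0.6,-5.3],[-0.4,-0.7,-0.1,1.5,-0.6,-5.3],[-0.5,-1,-0.2,1.9,-0.7,-5.2],[-0.5,-1,-0.2,1.9,-0.7,-5.2]]'
python3 - <<'E'
from sim import *
s=robot.state();q0=s["qpos"];print(q0.round(3),fk(q0,P,S)[0]-s["position"],fk(q0,P,S)[1].apply([0,0,1]))
yaw=np.radians(2);z=np.array([.5*np.cos(yaw),.5*np.sin(yaw),-.866]);lid=np.array([.629,.0385,.1155])
c=[solve(lid-.07*z,z,q3,q0) for q3 in(-.3,-.15,0,.1)]
for k,q in c:
  q[6]=min(q0[6],1.6); rows=plan(q0,q,8);print(k,q.round(2),run(q0,rows)[0].round(2))
  for r in rows[::2]:print(r)
E
```

```text
time: 7.62
position: [0.5877, 0.04, 0.1851]
ee_rot: [0.814, -0.521, 0.211, -0.146]
ft_force: [0.3, -0.0, -0.1]
gripper_width: 0.999
finger_force: 0.0
[-0.052  0.385 -0.215  2.34   2.042  0.198  1.339] [-0.0118116  -0.00099949  0.00448371] [ 0.49659079  0.0156999  -0.86784279]
2.1780479173510484e-11 [ 0.02  0.43 -0.3   2.31  2.05  0.24  1.34] [-0.01  0.43 -0.26  2.32  2.09  0.23  1.3 ]
[0.07, -0.09, 0.26, 0.0, 0.0, 0.1]
[0.07, -0.1, 0.26, 0.1, 0.0, 0.1]
[0.07, -0.09, 0.26, 0.0, 0.0, 0.0]
[0.07, -0.1, 0.25, 0.1, 0.0, 0.1]
2.1780479520860096e-11 [-0.09  0.42 -0.15  2.33  2.25  0.19  1.34] [-0.04  0.43 -0.21  2.32  2.15  0.21  1.44]
[0.08, -0.11, 0.26, 0.0, 0.0, -1.4]
[0.08, -0.09, 0.26, 0.0, 0.0, -1.3]
[0.08, -0.08, 0.26, -0.0, 0.0, -1.4]
[0.08, -0.07, 0.26, 0.0, 0.0, -1.4]
2.178051051318342e-11 [-0.2   0.41  0.    2.34  2.56  0.15  1.34] [-0.1   0.42 -0.14  2.33  2.27  0.18  1.63]
[0.11, -0.19, 0.29, 0.2, 0.0, -3.6]
[0.09, -0.13, 0.27, 0.1, -0.0, -3.6]
[0.08, -0.05, 0.25, 0.0, -0.0, -3.7]
[0.06, -0.0, 0.24, -0.1, -0.1, -3.7]
2.1780479321940775e-11 [-0.28  0.41  0.1   2.35  2.85  0.14  1.34] [-0.15  0.41 -0.07  2.33  2.39  0.17  1.8 ]
[0.14, -0.3, 0.33, 0.4, 0.1, -5.7]
[0.11, -0.16, 0.29, 0.2, 0.0, -5.8]
[0.06, -0.03, 0.25, 0.0, -0.0, -5.8]
[0.0, 0.07, 0.21, -0.2, -0.2, -5.8]
```

```bash
python3 -m jog '[[0,0,0,0,0,0],[0,0,0,0,0,0]]'
cat > look.py <<'E'
from sim import *
import sys
def look(tag,save=True):
    s=robot.state();im,d=robot.grab_frame('wrist');s2=robot.state()
    print("q",s["qpos"].round(3),"pos",s["position"].round(4),s2["position"].round(4),"z",R.from_quat(s["ee_rot"]).apply([0,0,1]).round(3),"fkerr",(fk(s["qpos"],P,S)[0]-s["position"]).round(4))
    if save: cv2.imwrite(f'pics/{tag}.png',im)
    K,C,m=cfw('wrist',s);W=world(d,K,C);np.savez(f'{tag}.npz',im=im,d=d,W=W,pos=s["position"],rot=s["ee_rot"])
    for t in('blue_lid_top','yellow_lid_top','red_lid_top'):
      for r in robot.masks_of('wrist',t)[:1]:
        g=r['region']&(d>0);q=W[g]
        # top face: RANSAC plane
        rng=np.random.default_rng(0);best=None
        for _ in range(300):
            a=q[rng.choice(len(q),3,replace=False)];n=np.cross(a[1]-a[0],a[2]-a[0]);l=np.linalg.norm(n)
            if l<1e-5: continue
            n/=l; n*=np.sign(n[2])
            if n[2]<.75: continue
            i=abs((q-a[0])@n)<.0012
            if best is None or i.sum()>best.sum(): best=i
        p=q[best];c=p.mean(0);n=np.linalg.svd(p-c)[2][2];n*=np.sign(n[2])
        e=np.linalg.qr(np.c_[n,np.eye(3)[:,:2]])[0][:,1:]; uv=((p-c)@e*1000).astype(np.float32)
        cc,rad=cv2.minEnclosingCircle(uv[np.all(abs(uv)<30,1)]); ctr=c+e@np.array(cc)/1000
        print(t,round(r['score'],2),[round(v,3) for v in r['at']],len(q),best.sum(),"mean",c.round(4),"circ",ctr.round(4),round(rad,1),"n",n.round(3))
if __name__=="__main__": look(sys.argv[1])
E
python3 look.py w1
```

```text
time: 7.88
position: [0.5866, 0.0392, 0.1845]
ee_rot: [0.812, -0.524, 0.21, -0.145]
ft_force: [0.2, -0.4, 0.1]
gripper_width: 0.997
finger_force: 0.0
q [-0.055  0.384 -0.21   2.341  2.033  0.197  1.342] pos [0.5866 0.0392 0.1845] [0.5865 0.0393 0.1845] z [ 0.494  0.016 -0.869] fkerr [-0.0117 -0.001   0.0044]
blue_lid_top 0.83 [0.498, 0.495] 2896 2296 mean [0.6237 0.0392 0.1157] circ [0.6237 0.0396 0.1157] 22.7 n [-0.501 -0.014  0.865]
red_lid_top 0.86 [0.277, 0.571] 3412 2872 mean [ 0.6292 -0.0481  0.1117] circ [ 0.6292 -0.0481  0.1117] 23.0 n [-0.497 -0.017  0.868]
```

View pics/w1.png

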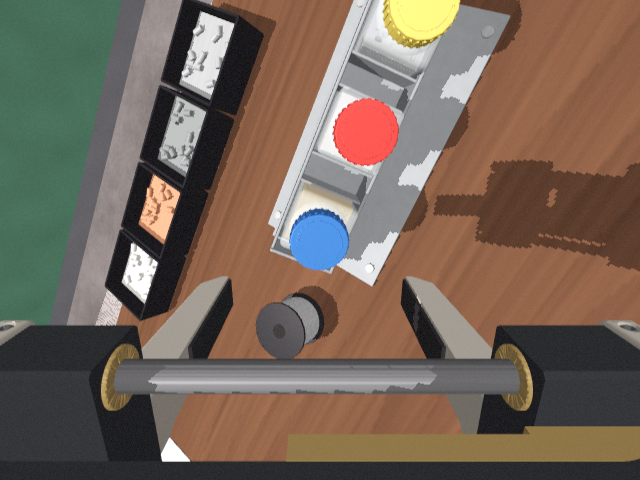

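The wrist view shows the blue lid at about (320,240), red at (366,132), and both fingertips near (230,285) and (405,285). Next I'll use the visible fingertips to check the wrist calibration.

Run:
```python
from h import *
f=np.load("w1.npz");W=f["W"];d=f["d"];T=R.from_quat(f["rot"])
L=T.inv().apply((W-f["pos"]).reshape(-1,3)).reshape(W.shape)
for s in(1,-1):
    m=(d>0)&(s*L[...,1]>.035)&(s*L[...,1]<.075)&(L[...,2]>-.06)&(L[...,2]<.01)&(abs(L[...,0])<.04)
    q=L[m];print(s,m.sum(),"zmax",np.percentile(q[:,2],[95,99,100]).round(4))
    for a in(-.06,-.05,-.04,-.03,-.02,-.01,0):
        w=q[(q[:,2]>a)&(q[:,2]<=a+.01)]
        if len(w)>5: print(" z",a,len(w),"x",np.percentile(w[:,0],[1,99]).round(4),"y",np.percentile(w[:,1],[1,50,99]).round(4))
for t,p in(("blue",[.6237,.0394,.1157]),):print(t,(T.inv().apply(np.array(p)-f["pos"])*1000).round(1), "axis in tool",T.inv().apply([.5,.0157,-.866]).round(4))
for n in("scene","top"):
    im,d=robot.grab_frame(n);K,C,m=cfw(n);W=world(d,K,C)
    for t in("blue_lid_top","red_lid_top"):
        for r in robot.masks_of(n,t)[:1]:
            g=r["region"]&(d>0);q=W[g];nn=np.array([-.5,-.015,.866]);h=q@nn;h0=np.percentile(h,75);q=q[abs(h-h0)<.003];lo,hi=np.percentile(q,[1,99],axis=0)
            print(n,t,r["score"],len(q),"mean",q.mean(0).round(4),"mid",((lo+hi)/2).round(4),"ext",(hi-lo).round(4))
```

```text
1 3675 zmax [-0.0066 -0.0015  0.0012]
 z -0.06 933 x [-0.0039  0.008 ] y [0.0461 0.0514 0.0628]
 z -0.05 809 x [-0.0092  0.0079] y [0.0461 0.0497 0.0623]
 z -0.04 656 x [-0.0088  0.0079] y [0.0462 0.0492 0.0617]
 z -0.03 534 x [-0.0093  0.008 ] y [0.0461 0.0486 0.0609]
 z -0.02 435 x [-0.0089  0.008 ] y [0.0462 0.0485 0.0604]
 z -0.01 299 x [-0.009   0.0078] y [0.0462 0.0479 0.0593]
 z 0 9 x [-0.0069  0.0069] y [0.0466 0.0469 0.0498]
-1 3665 zmax [-0.0064 -0.0016  0.0007]
 z -0.06 903 x [-0.0045  0.008 ] y [-0.0628 -0.0514 -0.0461]
 z -0.05 813 x [-0.0089  0.0078] y [-0.0622 -0.0494 -0.0461]
 z -0.04 665 x [-0.009  0.008] y [-0.0614 -0.0492 -0.0461]
 z -0.03 540 x [-0.0094  0.0078] y [-0.061  -0.0487 -0.0461]
 z -0.02 430 x [-0.0094  0.0079] y [-0.0603 -0.0484 -0.0461]
 z -0.01 305 x [-0.0091  0.0078] y [-0.0597 -0.0478 -0.0461]
 z 0 9 x [-0.005   0.0068] y [-0.0509 -0.0466 -0.0465]
blue [ 0.2  2.  78.1] axis in tool [ 0.0027 -0.0061  1.0001]
scene blue_lid_top 0.94 86 mean [0.6417 0.0405 0.1218] mid [0.6393 0.0399 0.1204] ext [0.0186 0.0417 0.0116]
scene red_lid_top 0.86 89 mean [ 0.6477 -0.0469  0.1171] mid [ 0.646  -0.0485  0.1162] ext [0.0167 0.0438 0.0115]
top blue_lid_top 0.67 217 mean [0.6291 0.0333 0.1175] mid [0.628  0.0354 0.116 ] ext [0.0327 0.0368 0.0209]
top red_lid_top 0.74 334 mean [ 0.6306 -0.0485  0.1114] mid [ 0.6301 -0.0478  0.1106] ext [0.0385 0.0393 0.0228]
```

```bash
python3 -m jog '[[0,0.05,1,0.35,0.15,0],[0,0.05,1,0,0,0],[0,0.05,1,0,0,0],[0,0.05,1,0,0,0],[0,0.05,1,0,0,0],[0,0,1,0,0,0],[0,0,0.5,0,0,0],[0,0,0,0,0,0]]' 0.68; python3 look.py w2
python3 - <<'E'
from sim import *
f=np.load("w2.npz");T=R.from_quat(f["rot"]);W=f["W"]
L=T.inv().apply((W-f["pos"]).reshape(-1,3)).reshape(W.shape)
m=(f["d"]>0)&(np.hypot(L[...,0],L[...,1])<.03)&(L[...,2]>.003)&(L[...,2]<.03)
h=L[m];z0=np.percentile(h[:,2],30);h=h[abs(h[:,2]-z0)<.002];print("lid in tool",len(h),h.mean(0).round(4),"mid",((np.percentile(h,1,axis=0)+np.percentile(h,99,axis=0))/2).round(4),np.ptp(h,axis=0).round(4))
q=robot.state()["qpos"];q1,x,A=run(q,[[0,0,.5,0,0,0]]*6);print(q1.round(2))
for k in range(16):
    q1,x,A=run(q1,[[0,0,.033,0,0,10]],x,A)
    if k%3==0: print(k,q1.round(2),abs(fk(q1,P,S)[0]-x).max().round(4))
E
```

```text
time: 9.38
position: [0.6168, 0.0397, 0.1267]
ee_rot: [0.812, -0.522, 0.213, -0.147]
ft_force: [0.4, 0.0, -0.0]
gripper_width: 0.677
finger_force: 0.0
q [ 0.079  0.541 -0.39   2.321  2.209  0.356  1.199] pos [0.6168 0.0397 0.1267] [0.6167 0.0397 0.127 ] z [ 0.499  0.017 -0.866] fkerr [-0.0118 -0.0012  0.0059]
blue_lid_top 0.96 [0.564, 0.492] 4958 3796 mean [0.6239 0.0391 0.1159] circ [0.6234 0.0395 0.1156] 23.0 n [-0.501 -0.011  0.866]
yellow_lid_top 0.62 [0.01, 0.698] 878 208 mean [ 0.6317 -0.1142  0.1041] circ [ 0.6339 -0.1172  0.1005] 16.1 n [ 0.218 -0.677  0.703]
red_lid_top 0.66 [0.275, 0.592] 6291 5393 mean [ 0.6292 -0.0483  0.1118] circ [ 0.6288 -0.0477  0.1116] 22.7 n [-0.499 -0.017  0.866]
lid in tool 4247 [ 0.0012 -0.0004  0.0129] mid [ 0.0004 -0.0003  0.0129] [0.0458 0.0451 0.0039]
[ 0.1   0.61 -0.42  2.3   2.25  0.41  1.17]
0 [ 0.13  0.62 -0.47  2.3   2.21  0.43  1.05] 0.0
3 [ 0.23  0.65 -0.62  2.29  2.1   0.51  0.65] 0.0
6 [ 0.32  0.7  -0.75  2.28  2.02  0.59  0.23] 0.0
9 [ 0.39  0.75 -0.88  2.28  1.96  0.68 -0.21] 0.0
12 [ 0.45  0.81 -0.99  2.27  1.92  0.77 -0.67] 0.0
15 [ 0.49  0.86 -1.09  2.27  1.9   0.85 -1.15] 0.0
```

```bash
python3 -m jog '[[0.04,-0.03,0.6,0,0,0],[0,0,0.6,0,0,0],[0,0,0.6,0,0,0],[0,0,0.6,0,0,0],[0,0,0.6,0,0,0],[0,0,0.4,0,0,0],[0,0,0,0,0,0]]'; python3 -m jog '[[0,0,0,0,0,0],[0,0,0,0,0,0],[0,0,0,0,0,0],[0,0,0,0,0,0],[0,0,0,0,0,0],[0,0,0,0,0,0]]' 0; python3 -c "
from h import *
s=robot.state();print(s['qpos'].round(2),s['ft_torque'],s['ft_force'],s['finger_force'])"
```

```text
time: 10.45
position: [0.6342, 0.0399, 0.0975]
ee_rot: [0.812, -0.522, 0.213, -0.147]
ft_force: [0.5, 0.3, 0.7]
gripper_width: 0.681
finger_force: 0.0
time: 11.2
position: [0.6342, 0.04, 0.098]
ee_rot: [0.812, -0.522, 0.213, -0.147]
ft_force: [-1.6, -0.4, 2.4]
gripper_width: 0.493
finger_force: 30.0
[ 0.1   0.61 -0.42  2.3   2.26  0.41  1.17] [0.05119616 0.58299036 0.04535483] [-1.56892737 -0.4004894   2.43658811] 30.000682175159454
```

```bash
cat > t.py <<'E'
from h import *
s=robot.state();T=R.from_quat(s["ee_rot"]);z=T.apply([0,0,1]);x=T.apply([1,0,0]);u=np.array([0.,1,0])-z[1]*z;u/=np.linalg.norm(u)
print(s['qpos'].round(2),"torque z",round(float(s['ft_torque']@z),3),"F tool",T.inv().apply(s['ft_force']).round(1),"yaw",round(np.degrees(np.arctan2(x@np.cross(z,u),x@u)),1),"z",z.round(3))
E
python3 t.py; python3 -m jog '[[0,0,0.03,0,0,10],[0,0,0.03,0,0,10],[0,0,0.03,0,0,10],[0,0,0.03,0,0,10],[0,0,0.03,0,0,10],[0,0,0.03,0,0,10]]'; python3 t.py;  python3 -m jog '[[0,0,0.04,0,0,10],[0,0,0.03,0,0,10],[0,0,0.04,0,0,10],[0,0,0.03,0,0,10]]'; python3 t.py
```

```text
[ 0.1   0.61 -0.42  2.3   2.26  0.41  1.17] torque z -0.004 F tool [ 0.3  0.3 -2.9] yaw 155.7 z [ 0.5    0.016 -0.866]
time: 11.95
position: [0.6363, 0.0399, 0.0971]
ee_rot: [-0.44, 0.86, -0.111, 0.235]
ft_force: [2.0, -0.8, 1.4]
gripper_width: 0.488
finger_force: 30.0
[ 0.3   0.69 -0.72  2.28  2.03  0.57  0.38] torque z -0.101 F tool [-0.8 -2.4 -0.2] yaw -143.9 z [ 0.502  0.016 -0.865]
time: 12.45
position: [0.6374, 0.0391, 0.0961]
ee_rot: [-0.119, 0.958, -0.025, 0.259]
ft_force: [2.7, -2.6, 4.6]
gripper_width: 0.489
finger_force: 30.0
[ 0.41  0.75 -0.9   2.28  1.95  0.69 -0.2 ] torque z -0.093 F tool [-3.9 -3.6 -2.7] yaw -103.9 z [ 0.503  0.014 -0.864]
```

```bash
python3 -m jog '[[0,0,0.03,0,0,10],[0,0,0.03,0,0,10],[0,0,0.03,0,0,10]]'; python3 t.py;  python3 -m jog '[[0,0,0.02,0,0,5]]'; python3 t.py;python3 -m jog '[[0,0,0.02,0,0,5]]'; python3 t.py
```

```text
time: 12.82
position: [0.6379, 0.0385, 0.0952]
ee_rot: [0.134, 0.956, 0.043, 0.257]
ft_force: [2.2, -4.3, 4.4]
gripper_width: 0.486
finger_force: 30.0
[ 0.48  0.81 -1.02  2.27  1.91  0.78 -0.66] torque z -0.176 F tool [-5.1 -3.  -2.8] yaw -73.9 z [ 0.503  0.013 -0.864]
time: 12.95
position: [0.638, 0.0384, 0.095]
ee_rot: [0.175, 0.95, 0.054, 0.255]
ft_force: [1.5, -3.7, 6.8]
gripper_width: 0.486
finger_force: 30.0
[ 0.48  0.82 -1.04  2.27  1.91  0.8  -0.73] torque z -0.115 F tool [-5.7 -1.7 -5.2] yaw -68.9 z [ 0.503  0.013 -0.864]
time: 13.08
position: [0.6381, 0.0383, 0.0948]
ee_rot: [0.215, 0.941, 0.064, 0.252]
ft_force: [2.2, -5.0, 5.3]
gripper_width: 0.486
finger_force: 30.0
[ 0.49  0.83 -1.05  2.27  1.9   0.81 -0.81] torque z -0.141 F tool [-6.3 -2.5 -3.5] yaw -64.0 z [ 0.503  0.013 -0.864]
```

```bash
for i in 1; do python3 -m jog '[[0,0,0.02,0,0,4]]' >/dev/null; python3 t.py; python3 -m jog '[[0,0,0.01,0,0,4]]'>/dev/null; python3 t.py; python3 -m jog '[[0,0,0.01,0,0,4]]'>/dev/null; python3 t.py; done
```

```text
[ 0.5   0.84 -1.07  2.27  1.9   0.82 -0.87] torque z -0.479 F tool [-6.8 -3.1 -6.4] yaw -60.1 z [ 0.503  0.013 -0.864]
[ 0.51  0.84 -1.08  2.27  1.89  0.84 -0.93] torque z -0.874 F tool [ 0.6 -3.1 -2.9] yaw -56.2 z [ 0.502  0.013 -0.865]
[ 0.51  0.85 -1.09  2.27  1.89  0.85 -1.  ] torque z -0.944 F tool [ 0.7 -2.5 -4.5] yaw -52.2 z [ 0.5    0.015 -0.866]
```

```bash
python3 -m jog '[[0,0,0,0,0,0],[0,0,0,0,0,0],[0,0,0,0,0,0],[0,0,0,0,0,0]]' 0.68; python3 -m jog '[[0,0,-0.6,0,0,0],[0,0,-0.8,0,0,0],[0,0,-1,0,0,0],[0,0,-1,0,0,0],[0,0,-1,0,0,0],[0,0,-1,0,0,0],[0,0,-1,0,0,0],[0,0,-1,0,0,0],[0,0,-1,0,0,0],[0,0,0,0,0,0]]'; python3 look.py w3
python3 - <<'E'
from h import *
im,d=robot.grab_frame("scene");cv2.imwrite("pics/s3.png",im[150:350,80:480][::1,::1].repeat(2,0).repeat(2,1))
E
```

```text
time: 13.95
position: [0.6367, 0.0401, 0.0937]
ee_rot: [0.31, 0.915, 0.091, 0.242]
ft_force: [-0.8, -0.3, -0.1]
gripper_width: 0.68
finger_force: 0.0
time: 15.2
position: [0.5946, 0.0386, 0.1673]
ee_rot: [0.31, 0.915, 0.091, 0.243]
ft_force: [1.0, -0.1, -0.2]
gripper_width: 0.678
finger_force: 0.0
q [ 0.579  0.674 -1.166  2.311  1.712  0.754 -0.915] pos [0.5946 0.0386 0.1673] [0.5947 0.0385 0.1668] z [ 0.501  0.016 -0.865] fkerr [-0.0241 -0.0034  0.0141]
blue_lid_top 0.82 [0.517, 0.489] 3205 2514 mean [0.6249 0.0411 0.1108] circ [0.6255 0.0408 0.1111] 22.7 n [-0.505 -0.018  0.863]
red_lid_top 0.59 [0.631, 0.333] 450 230 mean [ 0.6202 -0.0474  0.1058] circ [ 0.6284 -0.0469  0.1106] 22.7 n [-0.505 -0.01   0.863]
```

View pics/w3.png

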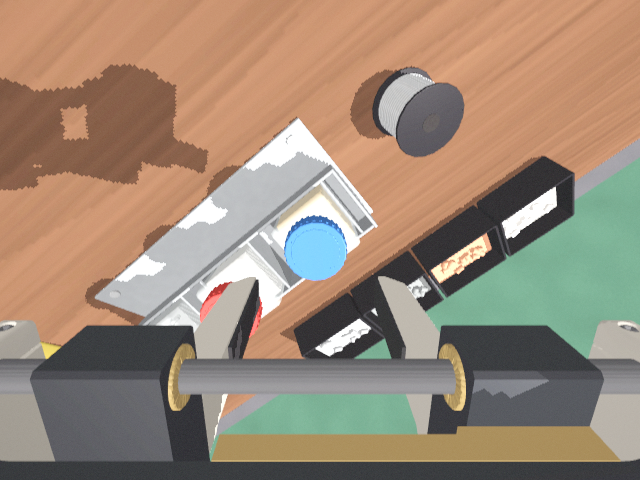

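View pics/s3.png

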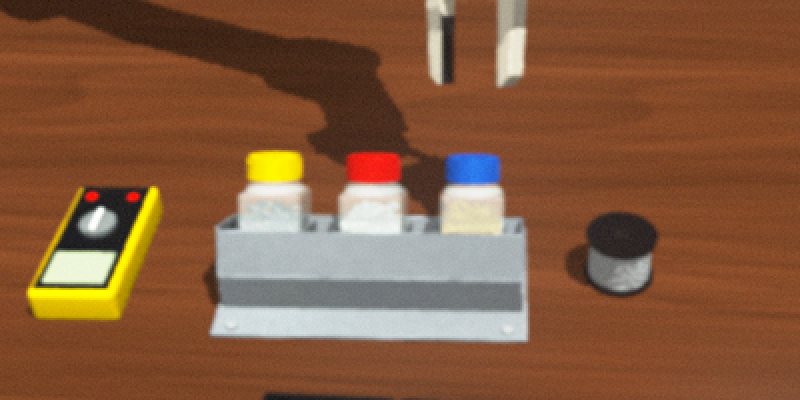

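The wrist view shows the blue lid at (316,247), seated and clear of the fingers. In the scene crop all three lids are level, blue at (473,168) and red at (373,166), and the spool and multimeter haven't moved. Turning hit a firm stop at about 0.9 N m, and the blue lid top now measures 111 mm above the bench.

```bash
python3 -c "
from station import robot
print(robot.close_job())"
```

```text
the job is handed in; nothing more can be done
None
```

The blue lid is screwed fully home in the rack: it turned about 144° to a firm stop, was released, and sits level with the other two lids. The other jars, the spool and the multimeter weren't touched, and the job is handed in.

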